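Take down the microscope parts stack

ROBOT

A 6-joint arm with a two-finger parallel gripper is mounted at the origin on the work surface. World frame = base frame: x ahead of the robot, y to its left, z up, the work surface at z = 0. Lengths are in m, angles in rad, forces in N, time in s.
With the tool pointing down it reaches from about 0.425 to 0.95 m from the base axis. Payload 3.5 kg.
Tool frame: the origin (TCP) lies at the very end of the fingers, on their centre line; the grasp point (between the pads) lies ctrl.tcp_to_grasp behind it (ctrl.tcp_to_grasp is the distance from the TCP to the grasp point, in m); z points along the fingers, y is the line along which they close (so a half turn about z gives the same grasp; the last joint's range is limited). The gripper opens to 85 mm and grips with 20 to 120 N. Pads are 22 mm wide; open, the fingers measure 114 mm over their backs; the gripper's body (76 mm by 85 mm) begins 54 mm behind the grasp point. The pads swing forward as they close: fully open they stand 13 mm farther back than shut.
Start: joints at [-1.455, 0.286, 1.577, -0, 1.279, -0.15], TCP at [0.177, -0.651, 0.231] pointing down, gripper open.
Joint ranges: [-2.77, 2.77], [-0.9, 2.22], [0.21, 2.48], [-1.53, 4.67], [0.24, 2.81], [-2.84, 2.84]. Speed limits (rad/s): [2.79, 2.79, 3.14, 3.14, 3.14, 3.14].

INTERFACE

Orientations are given as a unit quaternion [x, y, z, w].
In Python, from plant import ctrl gives the robot as it stands.
- The arm moves only by the shell command python3 -m inch 'ROWS' [FORCE]. ROWS is JSON, a list of rows, each an object with "slide": the shift along the tool's x, y, z in cm, a list of three; "turn": the turn about the tool's z in rad; "grip": the finger opening in cm, from 0 to 8.54. A call has 1 to 20 rows; each row is the pose to reach, as a shift and turn from the pose commanded when the call began, along the tool's axes at that moment; what a row does not reach only later rows make up. A row lasts 1/10 s, in which the tool goes at most 50 mm and 8.59 degrees, less where a joint would pass 70% of its speed; a pose out of reach is approached as far as the arm can. A call with a gripper value outside its range is refused whole. The fingers move at their own pace and stop on an object; FORCE is the grip in N (left out, the last holds). Time passes only in rows, so rows that repeat a pose let the fingers close. It gives the time, the measured TCP pose, the force, the opening and the grip force at its end, in the units of the state.
- ctrl.get_state(): the state, without advancing time (a new reading comes with each control period).
- ctrl.read_camera(name): name is "scene" or "side" or "wrist"; returns (picture, depth): 384x512x3 uint8, red, green, blue; 384x512 float32, m along the optical axis (not along the pixel's ray), 0 where there is no reading.
- ctrl.camera_info(name): a dict with "K" (3x3 intrinsics, pixels), "camera_from_world" (4x4, takes a point from world to camera coordinates); the wrist camera has in their place "T_tool_cam" (4x4, takes a point from camera to tool coordinates, whose origin is the TCP and whose axes are the flange's). Camera axes: x right, y down, z forward; pixel columns grow to the right and rows downward; lengths in m; the calibration is good to about 2 mm. A picture is of the moment at which its call begins: read the wrist's pose just before it. camera_info takes no time and is no camera call.
- ctrl.sign_off(): hands the job in; it is judged then, once.
The state is a dict: "time": time; "qpos": joint angles; "dq": joint speeds; "joint_efforts": joint torques, N m; "eef_pos": TCP position; "tcp_rot": TCP orientation; "contact_force": force on the tool from outside, world axes, zero at the start; "wrist_torque": the same for the moment, N m; "opening": opening from 0.0 (shut) to 1.0 (fully open); "finger_force": force on a finger pad.
Only numpy, scipy, OpenCV 4.12 (cv2) and the standard library are available. Lean on these libraries where they do the work, as an engineer would, in place of code of your own. Each camera call takes 0.05 s, during which the arm holds its last target. There are 200 camera calls.

TASK

A stack of microscope parts was left on the bench. Take it down from the top, one part at a time, and set each upright and flat in its own parking place before you take the next: the objective in the round dish, the oblong filter block lengthwise in the oblong tray, the spacer ring over the post of the hub base, the square riser block in the square tray. Let go of everything, and leave the sample jar and the dropper bottle where they stand.

Things in the scene. Friction and masses are not known exactly. Their poses are not given: they have to be found in the camera images.
- objective_mid (a point): Microscope objective, top of the stack: an upright round bright steel barrel with two black bands, 30 mm diameter for its lower 30 mm, above that tapering to an 18 mm nose with a lens; 42 mm tall, about 0.12 kg. This point is its centre, 21 mm above its underside; z along its axis, up. It stands on the filter block.
- cube_mid (a point): Filter block, second from the top: a black oblong block 50 mm long (its x), 30 mm wide (its y), 30 mm tall (z up), about 0.09 kg. This point is its centre, 15 mm above its underside. It lies on the spacer ring.
- spacer_mid (a point): Spacer ring, third from the top: a plain aluminium ring, 58 mm outside diameter, 30 mm bore right through, 30 mm tall, about 0.12 kg. This point is on its axis, 15 mm above its underside. It lies on the riser block.
- riser_mid (a point): Riser block, bottom of the stack: a dark steel square block 66 x 66 mm (x, y), 30 mm tall, about 0.3 kg. This point is its centre, 15 mm above its underside. It lies on a fixed grey pad, 110 mm square and 3 mm thick.
- round_dish: Place of the objective: a fixed shallow round dish with white floor and aluminium lip, 58 mm outside, 50 mm inside diameter. Origin at the centre of its underside on the bench; its floor is 3 mm above the bench, its lip 6 mm above the bench.
- oblong_tray: Place of the filter block: a fixed shallow oblong tray with white floor and aluminium lip, inside 70 mm (its x) by 48 mm (its y), lip 4 mm wide. Origin at the centre of its underside on the bench; floor 3 mm, lip 6 mm above the bench. The block fits only lengthwise (either end first).
- hub_base: Place of the spacer ring: a fixed white disc, 78 mm diameter and 3 mm thick, with an upright steel post of 14 mm diameter at its centre that ends 21 mm above the bench, its top 3 mm tapered. Origin at the centre of its underside on the bench. The ring lies flat on the disc with the post in its bore.
- square_tray: Place of the riser block: a fixed shallow square tray with white floor and aluminium lip, inside 86 x 86 mm (x, y), lip 4 mm wide. Origin at the centre of its underside on the bench; floor 3 mm, lip 6 mm above the bench. The block's sides go roughly parallel to the tray's, any of the four ways.
- jar: Bystander: a small capped amber sample jar, 40 mm diameter, 50 mm tall, loose. Origin at the centre of its underside.
- dropper: Bystander: a small white dropper bottle with a red cap, 28 mm diameter, 60 mm tall, loose. Origin at the centre of its underside.
There are look-alikes about, which are no part of the job. Leave any black look-alike of the round_dish alone. Leave any turquoise look-alike of the part that bears spacer_mid alone.

How it is judged:
On the way, in this order (a step that is already met when the one before it is completed fails the run):
1. objective stands in the round dish, let go, the parts below not yet taken (moved under 30 mm) (horizontal distance between objective_mid and round_dish below 0.012 m and z of objective_mid in the frame of round_dish between 0.021 and 0.026 m and angle between objective_mid's own z axis and vertical below 0.1 rad and linear speed of objective below 0.02 m/s and contact force between objective and the fingers below 0.05 N and distance of each of cube_mid, spacer_mid, riser_mid from where it was at the start of the episode below 0.03 m), for 0.2 s.
2. then the filter block lies in the oblong tray, let go, the parts below not yet taken (horizontal distance between cube_mid and oblong_tray below 0.015 m and z of cube_mid in the frame of oblong_tray between 0.015 and 0.02 m and angle between cube_mid's own z axis and vertical below 0.1 rad and angle between the x axis of cube_mid and the x axis of oblong_tray, either way round below 0.4 rad and linear speed of cube below 0.02 m/s and contact force between cube and the fingers below 0.05 N and distance of each of spacer_mid, riser_mid from where it was at the start of the episode below 0.03 m), for 0.2 s.
3. then the spacer ring lies over the hub post, let go, the riser not yet taken (horizontal distance between spacer_mid and hub_base below 0.012 m and z of spacer_mid in the frame of hub_base between 0.015 and 0.02 m and angle between spacer_mid's own z axis and vertical below 0.1 rad and linear speed of spacer below 0.02 m/s and contact force between spacer and the fingers below 0.05 N and distance of riser_mid from where it was at the start of the episode below 0.03 m), for 0.2 s.
4. then the riser block lies in the square tray, let go (horizontal distance between riser_mid and square_tray below 0.016 m and z of riser_mid in the frame of square_tray between 0.015 and 0.02 m and angle between riser_mid's own z axis and vertical below 0.1 rad and (angle between the x axis of riser_mid and the x axis of square_tray, either way round below 0.42 rad or angle between the x axis of riser_mid and the y axis of square_tray, either way round below 0.42 rad) and linear speed of riser below 0.02 m/s and contact force between riser and the fingers below 0.05 N), for 0.2 s.
At the end, for the whole second after the job is handed in: All four parts at rest, let go, flat (0.1 rad) on the floors of their own places (height within 2 mm), centred within 12 mm (objective, ring over the post), 15 mm (filter block, along its tray) and 16 mm (riser, squared with its tray within 0.42 rad) (all of step 4 and horizontal distance between objective_mid and round_dish below 0.012 m and z of objective_mid in the frame of round_dish between 0.021 and 0.026 m and angle between each of objective_mid, cube_mid, spacer_mid's own z axis and vertical below 0.1 rad and linear speed of each of objective, cube, spacer below 0.02 m/s and contact force between each of objective, cube, spacer and the fingers below 0.05 N and horizontal distance between cube_mid and oblong_tray below 0.015 m and z of cube_mid in the frame of oblong_tray between 0.015 and 0.02 m and angle between the x axis of cube_mid and the x axis of oblong_tray, either way round below 0.4 rad and horizontal distance between spacer_mid and hub_base below 0.012 m and z of spacer_mid in the frame of hub_base between 0.015 and 0.02 m); the robot touches nothing.
It fails at once if the sample jar is pushed more than 30 mm or knocked over (distance of jar from where it was at the start of the episode above 0.03 m or angle between jar's own z axis and vertical above 0.5 rad).
It fails at once if the dropper bottle is pushed more than 30 mm or knocked over (distance of dropper from where it was at the start of the episode above 0.03 m or angle between dropper's own z axis and vertical above 0.5 rad).
It also fails if it takes over 120 s, if anything falls off the work surface, if the arm or the gripper's body presses on something with over 40 N, if the wrist force passes 120 N, or if a joint passes its speed limit or range.

## Working session

There is one attempt and no reset: what is moved stays moved. The work goes in short steps, Python scripts to look and compute and a shell command to move; the robot and the scene stay as the last step left them, time stands still between calls to the robot, and variables do not carry over. Pictures are saved under pics/ and viewed, at most 14 in all, crops included, and the job is handed in when it is done.

```bash
ls; mkdir -p pics; cat > h.py <<'E'
import numpy as np, cv2
from scipy.spatial.transform import Rotation as R
from plant import ctrl
def grab(name,fn):
    s=ctrl.get_state(); p,d=ctrl.read_camera(name)
    cv2.imwrite('pics/'+fn+'.png',p[:,:,::-1]); np.save('pics/'+fn+'.npy',d)
    np.savez('pics/'+fn+'.npz',pos=s['eef_pos'],rot=s['tcp_rot'])
    return p,d
def cam(name,fn):
    i=ctrl.camera_info(name);K=np.array(i['K'])
    if name=='wrist':
        z=np.load('pics/'+fn+'.npz');T=np.eye(4);T[:3,:3]=R.from_quat(z['rot']).as_matrix();T[:3,3]=z['pos']
        W=T@np.array(i['T_tool_cam'])
    else: W=np.linalg.inv(np.array(i['camera_from_world']))
    return K,W
def ray(name,fn,u,v):
    K,W=cam(name,fn); d=W[:3,:3]@np.linalg.inv(K)@[u,v,1.]
    return W[:3,3],d
def onz(name,fn,u,v,z):
    o,d=ray(name,fn,u,v); return o+d*(z-o[2])/d[2]
def cross(a,b):
    (o1,d1),(o2,d2)=ray(*a),ray(*b)
    A=np.stack([d1,-d2],1); t=np.linalg.lstsq(A,o2-o1,rcond=None)[0]
    p,q=o1+d1*t[0],o2+d2*t[1]; return (p+q)/2,np.linalg.norm(p-q)
def pts(name,fn):
    K,W=cam(name,fn); d=np.load('pics/'+fn+'.npy'); v,u=np.mgrid[:d.shape[0],:d.shape[1]]
    c=np.stack([(u-K[0,2])/K[0,0]*d,(v-K[1,2])/K[1,1]*d,d],-1)
    return c@W[:3,:3].T+W[:3,3]
def totool(dw):
    s=ctrl.get_state(); return R.from_quat(s['tcp_rot']).inv().apply(dw)*100
E
python3 - <<'E'
from h import *
a,_=grab('scene','s0');b,_=grab('side','d0');c,_=grab('wrist','w0')
for n in('scene','side','wrist'):
    K,W=cam(n,'w0');print(n,K[0,0],W.round(3).tolist())
s=ctrl.get_state();print(R.from_quat(s['tcp_rot']).as_matrix().round(3),ctrl.tcp_to_grasp,s['eef_pos'])
E
```

```text
pics
scene 497.1189827990661 [[0.415, 0.514, -0.751, 1.351], [0.91, -0.23, 0.345, -0.383], [0.004, -0.827, -0.563, 0.728], [0.0, 0.0, 0.0, 1.0]]
side 423.5759031218273 [[-0.998, -0.049, 0.037, 0.434], [-0.058, 0.529, -0.847, 0.766], [0.022, -0.847, -0.53, 0.583], [0.0, 0.0, 0.0, 1.0]]
wrist 274.3963766966362 [[0.263, -0.913, -0.311, 0.257], [-0.965, -0.249, -0.082, -0.63], [-0.002, 0.322, -0.947, 0.373], [0.0, 0.0, 0.0, 1.0]]
[[ 0.965  0.263 -0.   ]
 [ 0.263 -0.965  0.002]
 [ 0.    -0.002 -1.   ]] 0.0187 [ 0.1773077  -0.65077147  0.23023754]
```

View pics/s0.png

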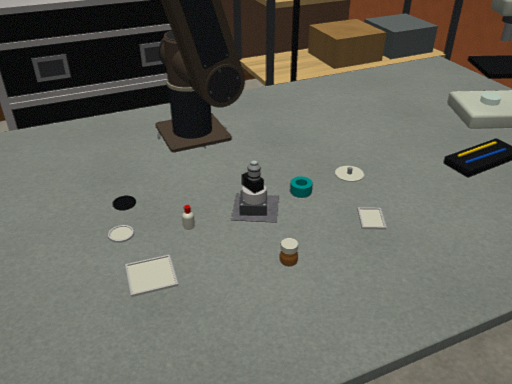

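View pics/d0.png

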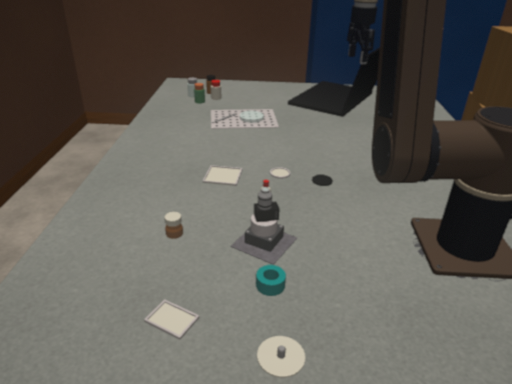

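Scene picture: stack at (255,190), turquoise ring (301,187), hub with post (350,173), oblong tray (372,217), jar (289,252), dropper (188,218), square tray (151,274).
There are two dish candidates: white at (121,233) and black at (124,202). The white floor and aluminium lip fit the round dish. For the ring, the aluminium one in the stack at (254,195) is the spacer and the turquoise one at (301,187) is the look-alike.
I'll confirm with a crop and measure.

```bash
python3 - <<'E'
from h import *
im=cv2.imread('pics/s0.png')[150:300,90:400]; cv2.imwrite('pics/c0.png',cv2.resize(im,(775,375),interpolation=cv2.INTER_CUBIC))
for n,f,win in(('scene','s0',dict(dish=(100,220,142,246),sq=(115,245,190,300),ob=(350,200,392,236),hub=(328,160,372,186))),
           ('side','d0',dict(dish=(262,162,298,184),sq=(195,160,250,190),ob=(140,296,204,338),hub=(250,330,312,380)))):
    im=cv2.imread(f'pics/{f}.png');P=pts(n,f)
    for k,(a,b,c,d) in win.items():
        g=im[b:d,a:c].astype(int); m=((g.min(2)>165)).astype(np.uint8)
        cs,_=cv2.findContours(m,cv2.RETR_EXTERNAL,cv2.CHAIN_APPROX_NONE); ct=max(cs,key=cv2.contourArea)[:,0]+[a,b]
        W=np.array([onz(n,f,u,v,.003)[:2] for u,v in ct]).astype(np.float32)
        r=cv2.minAreaRect(W*1000)
        x0,y0=ct.mean(0).astype(int)
        print(n,k,np.round(r[0],0),np.round(r[1],0),round(r[2]),'depthz',np.median(P[y0-3:y0+4,x0-3:x0+4].reshape(-1,3),0).round(3))
E
```

```text
scene dish [ 412. -304.] [45. 47.] 43 depthz [ 0.41  -0.306  0.005]
scene sq [ 569. -274.] [92. 91.] 85 depthz [ 0.569 -0.274  0.004]
scene ob [598. 254.] [48. 64.] 65 depthz [0.6   0.251 0.004]
scene hub [404. 318.] [72. 73.] 85 depthz [0.411 0.313 0.007]
side dish [ 412. -302.] [44. 30.] 6 depthz [ 0.414 -0.307  0.002]
side sq [ 571. -273.] [74. 83.] 85 depthz [ 0.571 -0.274  0.002]
side ob [598. 255.] [45. 68.] 64 depthz [0.598 0.255 0.003]
side hub [405. 317.] [74. 73.] 4 depthz [0.406 0.321 0.009]
```

View pics/c0.png

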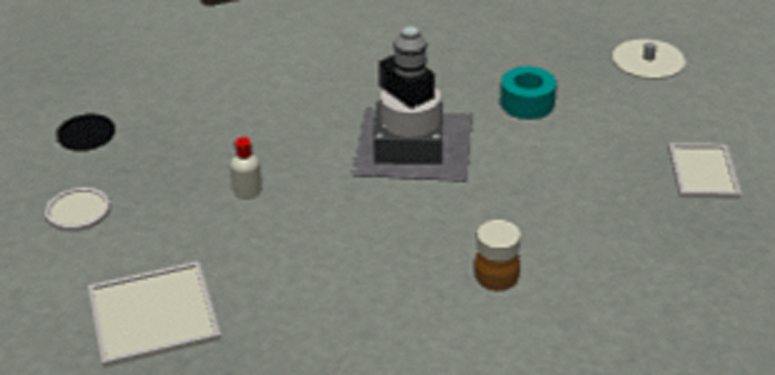

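Crop confirms: white dish with a lip at crop (77,208), black dish at (85,132), turquoise ring at (528,92). The stack stands on the grey pad, filter block skewed to the riser. Next, the stack by depth slices from both views.

```bash
python3 - <<'E'
from h import *
Q={}
for n,f in(('scene','s0'),('side','d0')):
    P=pts(n,f).reshape(-1,3); C=cv2.imread(f'pics/{f}.png').reshape(-1,3)
    m=(P[:,0]>.35)&(P[:,0]<.75)&(abs(P[:,1])<.4)&(P[:,2]>.012)&(P[:,2]<.2); P=P[m]
    # cluster in xy grid
    g=np.zeros((400,800),np.uint8); ij=((P[:,:2]-[.35,-.4])*1000).astype(int); g[ij[:,0],ij[:,1]]=1
    g=cv2.dilate(g,np.ones((9,9))); k,l=cv2.connectedComponents(g); L=l[ij[:,0],ij[:,1]]
    for i in range(1,k):
        q=P[L==i]
        if len(q)<25: continue
        print(n,len(q),'min',q.min(0).round(3),'max',q.max(0).round(3))
        if q[:,2].max()>.11:
            for z in(.018,.032,.048,.062,.078,.092,.105,.117,.128,.135):
                t=q[abs(q[:,2]-z)<.004]
                if len(t)>5: print('   z',z,len(t),t.min(0)[:2].round(3),t.max(0)[:2].round(3))
K,_=cam('side','d0');print(K[0,2],K[1,2])
E
```

```text
scene 349 min [0.399 0.124 0.012] max [0.459 0.181 0.035]
scene 1148 min [ 0.403 -0.032  0.012] max [0.49  0.053 0.14 ]
   z 0.018 79 [ 0.462 -0.032] [0.49  0.028]
   z 0.032 169 [ 0.403 -0.031] [0.488 0.053]
   z 0.048 62 [ 0.441 -0.016] [0.477 0.035]
   z 0.062 139 [ 0.431 -0.016] [0.478 0.042]
   z 0.078 68 [ 0.421 -0.009] [0.472 0.032]
   z 0.092 106 [ 0.419 -0.01 ] [0.472 0.03 ]
   z 0.105 39 [ 0.439 -0.003] [0.464 0.024]
   z 0.117 38 [ 0.439 -0.002] [0.464 0.023]
   z 0.128 49 [ 0.441 -0.002] [0.465 0.026]
   z 0.135 43 [0.44  0.002] [0.46  0.021]
scene 209 min [ 0.441 -0.169  0.013] max [ 0.467 -0.14   0.063]
scene 408 min [ 0.631 -0.016  0.012] max [0.671 0.021 0.055]
side 630 min [0.399 0.126 0.012] max [0.457 0.184 0.032]
side 66 min [0.4   0.31  0.012] max [0.412 0.323 0.024]
side 1477 min [ 0.403 -0.01   0.012] max [0.488 0.056 0.137]
   z 0.018 112 [ 0.403 -0.004] [0.488 0.056]
   z 0.032 230 [ 0.403 -0.008] [0.488 0.055]
   z 0.048 86 [0.419 0.001] [0.476 0.045]
   z 0.062 166 [0.416 0.002] [0.475 0.045]
   z 0.078 81 [0.417 0.003] [0.471 0.033]
   z 0.092 137 [ 0.417 -0.01 ] [0.469 0.032]
   z 0.105 55 [0.433 0.012] [0.462 0.029]
   z 0.117 44 [0.433 0.014] [0.463 0.03 ]
   z 0.128 58 [0.434 0.012] [0.461 0.026]
   z 0.135 38 [0.44  0.004] [0.455 0.022]
side 56 min [ 0.436 -0.161  0.032] max [ 0.462 -0.144  0.061]
side 361 min [ 0.629 -0.01   0.012] max [0.668 0.027 0.052]
254.93385814944156 197.75311229284875
```

```bash
python3 -m inch '[{"slide":[31.6,-12.1,-3],"turn":0,"grip":8.5},{"slide":[31.6,-12.1,-3],"turn":0,"grip":8.5},{"slide":[31.6,-12.1,-3],"turn":0,"grip":8.5},{"slide":[31.6,-12.1,-3],"turn":0,"grip":8.5},{"slide":[31.6,-12.1,-3],"turn":0,"grip":8.5},{"slide":[31.6,-12.1,-3],"turn":0,"grip":8.5},{"slide":[31.6,-12.1,-3],"turn":0,"grip":8.5},{"slide":[43.7,-56.8,-3],"turn":0,"grip":8.5},{"slide":[43.7,-56.8,-3],"turn":0,"grip":8.5},{"slide":[43.7,-56.8,-3],"turn":0,"grip":8.5},{"slide":[43.7,-56.8,-3],"turn":0,"grip":8.5},{"slide":[43.7,-56.8,-3],"turn":0,"grip":8.5},{"slide":[43.7,-56.8,-3],"turn":0,"grip":8.5},{"slide":[43.7,-56.8,-3],"turn":0,"grip":8.5},{"slide":[43.7,-56.8,-3],"turn":0,"grip":8.5},{"slide":[43.7,-56.8,-3],"turn":0,"grip":8.5},{"slide":[43.7,-56.8,-3],"turn":0,"grip":8.5},{"slide":[43.7,-56.8,-3],"turn":0,"grip":8.5},{"slide":[43.7,-56.8,-3],"turn":0,"grip":8.5},{"slide":[43.7,-56.8,-3],"turn":0,"grip":8.5}]'; python3 - <<'E'
from h import *
grab('wrist','w1')
E
```

```text
time: 2.15
eef_pos: [0.45, 0.0101, 0.2612]
tcp_rot: [0.991, 0.131, -0.0, 0.0]
contact_force: [0.6, 0.4, -0.2]
opening: 0.992
finger_force: 0.0
```

View pics/w1.png

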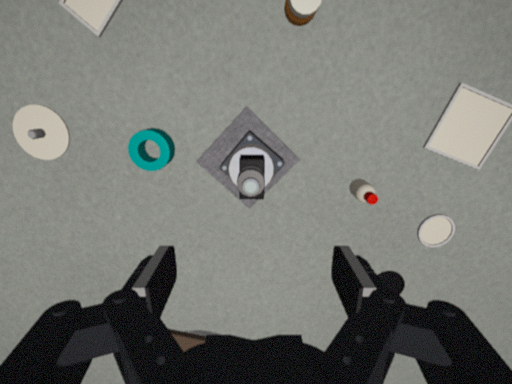

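Wrist view: objective nose at (250,186), block oblong (252,178) with its length up-down in the picture, ring (250,167), riser a diamond about (250,160) on the pad, hub (40,132), trays and dish visible. Fit each level by depth slice.

```bash
cat > lev.py <<'E'
from h import *
import sys
def lev(n,f,c=(.447,.012),rad=.07,zs=((.016,.038),(.05,.068),(.08,.098),(.128,.145))):
    P=pts(n,f); P=P[(np.hypot(P[...,0]-c[0],P[...,1]-c[1])<rad)]
    for a,b in zs:
        q=P[(P[:,2]>a)&(P[:,2]<b)]
        if len(q)<8: print(a,b,'none');continue
        zt=np.percentile(q[:,2],90); q=q[q[:,2]>zt-.006].astype(np.float32)
        r=cv2.minAreaRect(q[:,:2]*1000); e=cv2.minEnclosingCircle(q[:,:2]*1000)
        print(n,f'{a}-{b}',len(q),'ztop',zt.round(4),'rect',np.round(r[0],1),np.round(r[1],1),round(r[2],1),'circ',np.round(e[0],1),round(e[1],1))
if __name__=='__main__':
    for n,f in zip(sys.argv[1::2],sys.argv[2::2]): lev(n,f)
E
python3 lev.py wrist w1 scene s0 side d0; python3 -c "
from h import *
for n,c in (('dish',(.412,-.303)),('sq',(.57,-.273)),('ob',(.598,.254)),('hub',(.405,.318))):
    P=pts('wrist','w1'); im=cv2.imread('pics/w1.png'); m=(np.hypot(P[...,0]-c[0],P[...,1]-c[1])<.075)&(im.min(2)>150)
    q=P[m&(P[...,2]<.012)].astype(np.float32)
    if len(q): r=cv2.minAreaRect(q[:,:2]*1000);print(n,len(q),np.median(q[:,2]),r)
"
```

```text
wrist 0.016-0.038 563 ztop 0.034 rect [445.4  11.4] [66.1 65.6] 64.6 circ [445.9  11.7] 45.1
wrist 0.05-0.068 634 ztop 0.064 rect [450.6  13.4] [49.8 56.4] 12.0 circ [447.   12.6] 29.0
wrist 0.08-0.098 359 ztop 0.0938 rect [443.   10.4] [49.7 29.6] 14.2 circ [442.9  10.6] 28.2
wrist 0.128-0.145 245 ztop 0.136 rect [447.5  12.6] [17.6 17.5] 75.5 circ [447.8  12.8] 9.7
scene 0.016-0.038 175 ztop 0.0358 rect [447.6  10.8] [65.4 69.7] 64.0 circ [446.   11.5] 44.9
scene 0.05-0.068 137 ztop 0.0656 rect [455.6   9.1] [57.1 44.7] 69.6 circ [447.3  11.4] 31.0
scene 0.08-0.098 104 ztop 0.0953 rect [443.   10.1] [55.1 31.7] 16.0 circ [443.1  10.6] 29.7
scene 0.128-0.145 44 ztop 0.137 rect [450.   11.7] [19.2 19.1] 4.1 circ [449.5  12.8] 10.9
side 0.016-0.038 247 ztop 0.0341 rect [445.3  13. ] [68.4 65.4] 64.1 circ [445.4  12.9] 44.9
side 0.05-0.068 177 ztop 0.0648 rect [449.3  27.3] [36.3 59.9] 74.6 circ [446.   15.7] 30.1
side 0.08-0.098 143 ztop 0.0945 rect [442.7  12.7] [51.3 31.8] 18.8 circ [443.6  11.3] 27.8
side 0.128-0.145 45 ztop 0.1352 rect [448.4  13.2] [16.6 17.8] 2.8 circ [448.4  13.1] 9.8
dish 861 0.0036180348 ((409.7297668457031, -308.12774658203125), (62.99105453491211, 56.690853118896484), 53.87776184082031)
sq 4246 0.0032111374 ((572.2279052734375, -279.6205139160156), (101.3990478515625, 94.51338195800781), 85.01468658447266)
ob 1147 0.003590701 ((570.1921997070312, 254.04208374023438), (39.9841423034668, 74.93429565429688), 14.385008811950684)
hub 2173 0.0030296599 ((404.3738708496094, 315.74359130859375), (77.34630584716797, 79.60519409179688), 68.74443817138672)
```

```bash
cat > go.py <<'E'
from h import *
import sys
s=ctrl.get_state(); x,y,z=map(float,sys.argv[1:4]); d=totool(np.array([x,y,z])-s['eef_pos'])
r=R.from_quat(s['tcp_rot']).as_matrix(); yaw=np.arctan2(r[1,0],r[0,0])
print('at',np.round(s['eef_pos'],4),'yaw',np.degrees(yaw).round(2),'q',np.round(s['qpos'],2),'op',round(s['opening'],3),'slide cm',d.round(2))
if len(sys.argv)>4:
    t=np.radians(float(sys.argv[4]))-yaw; t=(t+np.pi/2)%np.pi-np.pi/2; print('turn about tool z',(-t).round(3))
E
python3 go.py .448 .0128 .096
```

```text
at [0.45   0.0101 0.2612] yaw 15.09 q [-0.2  -0.26  2.07 -0.    1.33  1.1 ] op 0.995 slide cm [-0.11 -0.32 16.52]
```

```bash
python3 -m inch '[{"slide":[-0.1,-0.3,4],"turn":0,"grip":6},{"slide":[-0.1,-0.3,8],"turn":0,"grip":6},{"slide":[-0.1,-0.3,11],"turn":0,"grip":6},{"slide":[-0.1,-0.3,13.5],"turn":0,"grip":6},{"slide":[-0.1,-0.3,15],"turn":0,"grip":6},{"slide":[-0.1,-0.3,16],"turn":0,"grip":6},{"slide":[-0.1,-0.3,16.4],"turn":0,"grip":6},{"slide":[-0.1,-0.3,16.4],"turn":0,"grip":6},{"slide":[-0.1,-0.3,16.4],"turn":0,"grip":6}]' 30; python3 go.py .448 .0128 .096; python3 -c "
from h import *
grab('wrist','w2');grab('side','d2')"; python3 lev.py wrist w2
```

```text
time: 3.1
eef_pos: [0.4488, 0.0138, 0.0983]
tcp_rot: [0.991, 0.132, 0.001, 0.0]
contact_force: [1.3, -0.7, -0.3]
opening: 0.707
finger_force: 0.0
at [0.4488 0.0138 0.0983] yaw 15.2 q [-0.2  -0.06  2.22 -0.    0.98  1.11] op 0.707 slide cm [-0.11  0.07  0.23]
wrist 0.016-0.038 1557 ztop 0.0339 rect [445.4  11.6] [65.7 65.8] 64.3 circ [445.5  11.6] 45.6
wrist 0.05-0.068 1932 ztop 0.064 rect [451.3  14.2] [48.2 56.7] 17.1 circ [447.2  12.9] 28.8
wrist 0.08-0.098 977 ztop 0.0942 rect [457.   14.2] [20.9 30.2] 14.4 circ [456.7  13.9] 17.9
wrist 0.128-0.145 1537 ztop 0.1413 rect [449.7  14.2] [23.6 96.5] 15.1 circ [455.   15.7] 48.3
```

Centred within 1 mm; close and lift slightly.

```bash
python3 -m inch '[{"slide":[-0.1,0.1,0.1],"turn":0,"grip":4},{"slide":[-0.1,0.1,0.1],"turn":0,"grip":2.5},{"slide":[-0.1,0.1,0.1],"turn":0,"grip":2},{"slide":[-0.1,0.1,0.1],"turn":0,"grip":2},{"slide":[-0.1,0.1,0.1],"turn":0,"grip":2},{"slide":[-0.1,0.1,0.1],"turn":0,"grip":2},{"slide":[-0.1,0.1,-0.5],"turn":0,"grip":2},{"slide":[-0.1,0.1,-2],"turn":0,"grip":2},{"slide":[-0.1,0.1,-4],"turn":0,"grip":2},{"slide":[-0.1,0.1,-5],"turn":0,"grip":2},{"slide":[-0.1,0.1,-5],"turn":0,"grip":2}]' 40; python3 go.py .4115 -.303 .11; python3 -c "
from h import *
grab('side','d3')
im=cv2.imread('pics/d3.png')[120:290,180:350];cv2.imwrite('pics/d3c.png',cv2.resize(im,(510,510)))"
```

```text
time: 4.3
eef_pos: [0.4482, 0.0129, 0.1486]
tcp_rot: [0.991, 0.133, 0.001, 0.0]
contact_force: [-0.1, 0.7, -1.2]
opening: 0.333
finger_force: 39.6
at [0.4482 0.0129 0.1486] yaw 15.23 q [-0.2  -0.14  2.19  0.    1.09  1.11] op 0.333 slide cm [-11.85  29.51   3.87]
```

View pics/d3c.png

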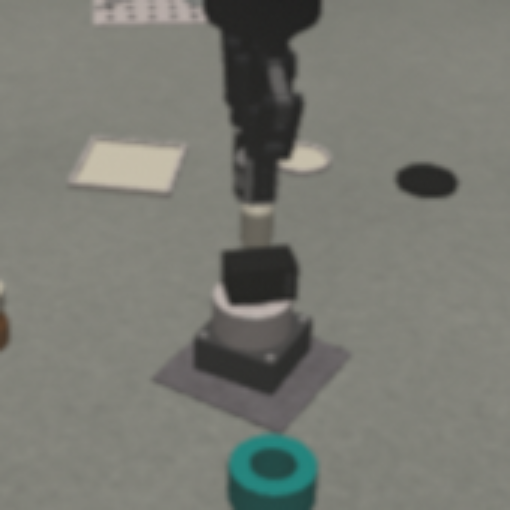

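The side view shows the objective held upright at crop (257,225), with block, ring and riser undisturbed. Carry it over the dish.

```bash
python3 -m inch '[{"slide":[-1.9,5,0],"turn":0,"grip":2},{"slide":[-3.6,9,0],"turn":0,"grip":2},{"slide":[-5.2,13,0],"turn":0,"grip":2},{"slide":[-6.8,17,0],"turn":0,"grip":2},{"slide":[-8.4,21,0],"turn":0,"grip":2},{"slide":[-10,25,0],"turn":0,"grip":2},{"slide":[-11.2,28,0],"turn":0,"grip":2},{"slide":[-11.9,29.5,0],"turn":0,"grip":2},{"slide":[-11.9,29.5,2],"turn":0,"grip":2},{"slide":[-11.9,29.5,5],"turn":0,"grip":2},{"slide":[-11.9,29.5,8],"turn":0,"grip":2},{"slide":[-11.9,29.5,10],"turn":0,"grip":2},{"slide":[-11.9,29.5,11],"turn":0,"grip":2},{"slide":[-11.9,29.5,11],"turn":0,"grip":2},{"slide":[-11.9,29.5,11],"turn":0,"grip":2}]'; python3 -c "
from h import *
grab('wrist','w4')"; python3 go.py .4118 -.3035 .0085
```

```text
time: 5.85
eef_pos: [0.4104, -0.303, 0.0378]
tcp_rot: [0.991, 0.133, 0.0, 0.0]
contact_force: [0.7, -0.7, -1.7]
opening: 0.336
finger_force: 39.8
at [ 0.4108 -0.3035  0.0384] yaw 15.25 q [-0.84  0.18  2.1   0.    0.86  0.47] op 0.335 slide cm [0.1  0.03 2.99]
```

View pics/w4.png

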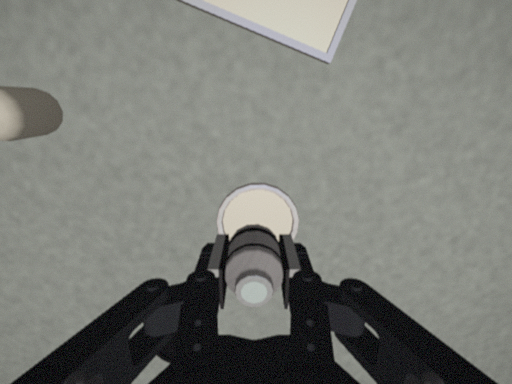

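The wrist view shows the objective over the dish; dish outer rim spans columns 218–298, top at row 183. Check its centre by rays, then lower.

```bash
python3 -c "
from h import *
im=cv2.imread('pics/w4.png');g=im.min(2)[175:260,205:310]
P=np.array([onz('wrist','w4',u,v,.006)[:2]*1000 for u,v in((218,222),(298,222),(258,183.5),(229,195),(287,195))])
print(P.round(1))
A=np.c_[2*P,np.ones(5)];s=np.linalg.lstsq(A,(P**2).sum(1),rcond=None)[0];print(s[:2],np.sqrt(s[2]+s[:2]@s[:2]))
print(onz('wrist','w4',255,291,.072))"
```

```text
[[ 405.2 -279. ]
 [ 419.9 -332.9]
 [ 439.6 -298.4]
 [ 426.7 -281.7]
 [ 436.9 -319.5]]
[ 412.65546189 -305.88717457] 27.9291659279589
[ 0.40680425 -0.30498887  0.072     ]
```

```bash
python3 -m inch '[{"slide":[0.1,0.1,1],"turn":0,"grip":2},{"slide":[0.1,0.1,2],"turn":0,"grip":2},{"slide":[0.1,0.1,2.5],"turn":0,"grip":2},{"slide":[0.1,0.1,2.7],"turn":0,"grip":2},{"slide":[0.1,0.1,2.9],"turn":0,"grip":2},{"slide":[0.1,0.1,2.9],"turn":0,"grip":2},{"slide":[0.1,0.1,2.9],"turn":0,"grip":2}]'; python3 go.py .4123 -.3045 .008
```

```text
time: 6.6
eef_pos: [0.4113, -0.3038, 0.0085]
tcp_rot: [0.991, 0.132, 0.0, 0.0]
contact_force: [0.6, 0.3, -1.4]
opening: 0.339
finger_force: 39.8
at [ 0.4113 -0.3038  0.0085] yaw 15.23 q [-0.83  0.24  2.1  -0.    0.8   0.47] op 0.339 slide cm [0.07 0.09 0.05]
```

```bash
python3 -m inch '[{"slide":[0.1,0.1,0.05],"turn":0,"grip":2},{"slide":[0.1,0.1,0.1],"turn":0,"grip":2},{"slide":[0.1,0.1,0.15],"turn":0,"grip":2},{"slide":[0.1,0.1,0.15],"turn":0,"grip":2}]'
```

```text
time: 7.0
eef_pos: [0.4126, -0.3044, 0.0069]
tcp_rot: [0.991, 0.132, 0.0, 0.0]
contact_force: [-0.2, 0.6, -1.4]
opening: 0.335
finger_force: 39.9
```

```bash
python3 -m inch '[{"slide":[0,0,0.05],"turn":0,"grip":2},{"slide":[0,0,0.1],"turn":0,"grip":2},{"slide":[0,0,0.1],"turn":0,"grip":2}]'; python3 -c "
from h import *
grab('side','d5');grab('scene','s5')
a=cv2.imread('pics/d5.png')[130:210,240:320];b=cv2.imread('pics/s5.png')[180:260,80:160]
cv2.imwrite('pics/c5.png',cv2.resize(np.hstack([a,b]),(800,400),interpolation=cv2.INTER_CUBIC))"
```

```text
time: 7.3
eef_pos: [0.4125, -0.3044, 0.0068]
tcp_rot: [0.991, 0.133, -0.0, -0.0]
contact_force: [-3.2, 1.7, 5.6]
opening: 0.337
finger_force: 40.7
```

View pics/c5.png

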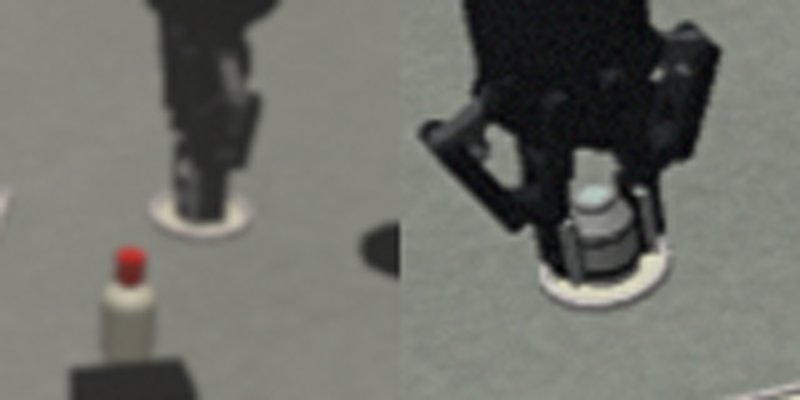

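Contact (about 7 N), the objective sits upright in the dish. Release and rise.

```bash
python3 -m inch '[{"slide":[0,0,-0.05],"turn":0,"grip":3.6},{"slide":[0,0,-0.1],"turn":0,"grip":4.5},{"slide":[0,0,-0.1],"turn":0,"grip":5},{"slide":[0,0,-0.1],"turn":0,"grip":5},{"slide":[0,0,-1],"turn":0,"grip":5},{"slide":[0,0,-3],"turn":0,"grip":5},{"slide":[0,0,-6],"turn":0,"grip":5},{"slide":[0,0,-10],"turn":0,"grip":5},{"slide":[0,0,-14],"turn":0,"grip":5},{"slide":[0,0,-14],"turn":0,"grip":5}]'; python3 -c "
from h import *
from lev import lev
grab('wrist','w6'); lev('wrist','w6',(.4125,-.304),.04,((.036,.05),))"; python3 go.py .443 .0107 .0685 14.3
```

```text
time: 8.4
eef_pos: [0.4155, -0.3075, 0.1534]
tcp_rot: [0.991, 0.133, 0.004, 0.006]
contact_force: [1.0, -1.1, 1.0]
opening: 0.582
finger_force: 0.0
wrist 0.036-0.05 284 ztop 0.0458 rect [ 412.3 -304.4] [17.9 17.9] 83.2 circ [ 412.5 -304.8] 9.4
at [ 0.4142 -0.3062  0.1502] yaw 15.24 q [-0.83  0.01  2.04 -0.    1.08  0.47] op 0.585 slide cm [ 11.07 -29.88   7.98]
turn about tool z 0.016
```

```bash
python3 -m inch '[{"slide":[1.9,-5,0],"turn":0,"grip":6},{"slide":[3.8,-10,0],"turn":0.016,"grip":6},{"slide":[5.7,-15,0],"turn":0.016,"grip":6},{"slide":[7.6,-20,0],"turn":0.016,"grip":6},{"slide":[9.5,-25,0],"turn":0.016,"grip":6},{"slide":[10.6,-28,0],"turn":0.016,"grip":6},{"slide":[11.2,-29.6,0],"turn":0.016,"grip":6},{"slide":[11.2,-29.6,0],"turn":0.016,"grip":6},{"slide":[11.2,-29.6,0],"turn":0.016,"grip":6},{"slide":[11.2,-29.6,2.5],"turn":0.016,"grip":6},{"slide":[11.2,-29.6,5],"turn":0.016,"grip":6},{"slide":[11.2,-29.6,6.5],"turn":0.016,"grip":6},{"slide":[11.2,-29.6,7.3],"turn":0.016,"grip":6},{"slide":[11.2,-29.6,7.3],"turn":0.016,"grip":6},{"slide":[11.2,-29.6,7.3],"turn":0.016,"grip":6}]'; python3 -c "
from h import *
grab('wrist','w7')"; python3 lev.py wrist w7;python3 go.py .443 .0107 .068 14.3
```

```text
time: 9.95
eef_pos: [0.4432, 0.0099, 0.0733]
tcp_rot: [0.992, 0.124, 0.0, 0.0]
contact_force: [-0.7, 0.4, 0.2]
opening: 0.697
finger_force: 0.0
wrist 0.016-0.038 1951 ztop 0.034 rect [445.1  11.7] [65.5 66.2] 64.4 circ [445.5  11.5] 45.2
wrist 0.05-0.068 2507 ztop 0.064 rect [450.3  13.9] [50.1 57.5] 18.6 circ [447.   12.8] 29.0
wrist 0.08-0.098 5665 ztop 0.094 rect [448.1   9.8] [61.8 67.9] 54.8 circ [450.   11.4] 43.7
wrist 0.128-0.145 3343 ztop 0.1431 rect [445.8  10.5] [ 31.2 128.5] 14.4 circ [452.3  12.1] 64.3
at [0.4436 0.0101 0.0737] yaw 14.26 q [-0.21 -0.03  2.25 -0.    0.93  1.12] op 0.707 slide cm [-0.04 -0.08  0.57]
turn about tool z -0.001
```

View pics/w7.png

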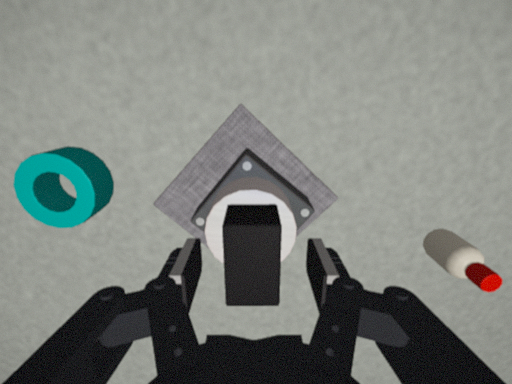

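Block (252,255) lies straight between the pads. Lower 5 mm, close, lift.

```bash
python3 -m inch '[{"slide":[0,-0.1,0.3],"turn":0,"grip":6},{"slide":[0,-0.1,0.55],"turn":0,"grip":5},{"slide":[0,-0.1,0.55],"turn":0,"grip":3.5},{"slide":[0,-0.1,0.55],"turn":0,"grip":2},{"slide":[0,-0.1,0.55],"turn":0,"grip":2},{"slide":[0,-0.1,0.55],"turn":0,"grip":2},{"slide":[0,-0.1,0.55],"turn":0,"grip":2},{"slide":[0,-0.1,0],"turn":0,"grip":2},{"slide":[0,-0.1,-2],"turn":0,"grip":2},{"slide":[0,-0.1,-5],"turn":0,"grip":2},{"slide":[0,-0.1,-7],"turn":0,"grip":2},{"slide":[0,-0.1,-7],"turn":0,"grip":2}]'; python3 -c "
from h import *
grab('scene','s8')"; python3 go.py .598 .2545 .05 -25.5
python3 - <<'E'
from h import *
im=cv2.imread('pics/s0.png')[196:240,345:397].astype(int); m=(im.min(2)>140).astype(np.uint8)
c=max(cv2.findContours(m,0,1)[0],key=cv2.contourArea)[:,0]+[345,196]
r=cv2.minAreaRect(np.array([onz('scene','s0',u,v,.006)[:2]*1000 for u,v in c],np.float32));print(r)
im=cv2.imread('pics/d0.png')[296:340,140:205].astype(int); m=(im.min(2)>140).astype(np.uint8)
c=max(cv2.findContours(m,0,1)[0],key=cv2.contourArea)[:,0]+[140,296]
r=cv2.minAreaRect(np.array([onz('side','d0',u,v,.006)[:2]*1000 for u,v in c],np.float32));print(r)
E
```

```text
time: 11.2
eef_pos: [0.4447, 0.0113, 0.1462]
tcp_rot: [0.992, 0.125, 0.003, 0.001]
contact_force: [0.3, 0.4, -0.6]
opening: 0.34
finger_force: 39.9
at [0.4434 0.0115 0.1441] yaw 14.31 q [-0.2  -0.15  2.2  -0.    1.08  1.12] op 0.345 slide cm [ 20.96 -19.74   9.44]
turn about tool z 0.695
((596.7058715820312, 256.2230224609375), (56.56672668457031, 76.0755844116211), 64.74605560302734)
((597.7412719726562, 253.10296630859375), (56.005455017089844, 77.56916046142578), 64.50287628173828)
```

```bash
python3 -m inch '[{"slide":[3,-2.8,0],"turn":0.1,"grip":2},{"slide":[6,-5.6,0],"turn":0.2,"grip":2},{"slide":[9,-8.4,0],"turn":0.3,"grip":2},{"slide":[12,-11.2,0],"turn":0.4,"grip":2},{"slide":[15,-14,0],"turn":0.5,"grip":2},{"slide":[18,-16.9,0],"turn":0.6,"grip":2},{"slide":[20.2,-19,0],"turn":0.69,"grip":2},{"slide":[21,-19.7,0],"turn":0.69,"grip":2},{"slide":[21,-19.7,3],"turn":0.69,"grip":2},{"slide":[21,-19.7,6],"turn":0.69,"grip":2},{"slide":[21,-19.7,8],"turn":0.69,"grip":2},{"slide":[21,-19.7,9],"turn":0.69,"grip":2},{"slide":[21,-19.7,9],"turn":0.69,"grip":2},{"slide":[21,-19.7,9],"turn":0.69,"grip":2}]'; python3 -c "
from h import *
grab('wrist','w9')"; python3 go.py .598 .2545 .008 -25.4
```

```text
time: 12.65
eef_pos: [0.5976, 0.2542, 0.0532]
tcp_rot: [0.976, -0.218, 0.0, -0.0]
contact_force: [0.8, -0.2, -0.6]
opening: 0.345
finger_force: 40.0
at [0.5982 0.2544 0.0542] yaw -25.22 q [ 0.25  0.42  1.75 -0.    0.97  2.26] op 0.339 slide cm [-0.03  0.01  4.62]
turn about tool z 0.003
```

View pics/w9.png

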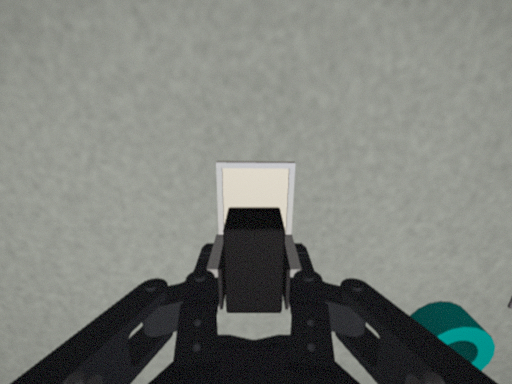

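Block is aligned with the tray (tray columns 217–295, top edge row 163). Lower to contact.

```bash
python3 -m inch '[{"slide":[0,0,2],"turn":0,"grip":2},{"slide":[0,0,3.5],"turn":0,"grip":2},{"slide":[0,0,4.1],"turn":0,"grip":2},{"slide":[0,0,4.3],"turn":0,"grip":2},{"slide":[0,0,4.4],"turn":0,"grip":2},{"slide":[0,0,4.5],"turn":0,"grip":2},{"slide":[0,0,4.5],"turn":0,"grip":2}]'; python3 -m inch '[{"slide":[0,0,0.05],"turn":0,"grip":2},{"slide":[0,0,0.1],"turn":0,"grip":2},{"slide":[0,0,0.1],"turn":0,"grip":2}]'
```

```text
time: 13.4
eef_pos: [0.5977, 0.2546, 0.0084]
tcp_rot: [0.976, -0.218, 0.0, -0.0]
contact_force: [-0.3, 0.6, -1.0]
opening: 0.339
finger_force: 40.0
time: 13.7
eef_pos: [0.5977, 0.2546, 0.0076]
tcp_rot: [0.976, -0.218, 0.0, -0.0]
contact_force: [-0.4, 0.1, 2.1]
opening: 0.346
finger_force: 40.3
```

Contact; release and rise.

```bash
python3 -m inch '[{"slide":[0,0,0],"turn":0,"grip":3.6},{"slide":[0,0,0],"turn":0,"grip":4.5},{"slide":[0,0,0],"turn":0,"grip":5},{"slide":[0,0,0],"turn":0,"grip":5},{"slide":[0,0,-1],"turn":0,"grip":5},{"slide":[0,0,-3],"turn":0,"grip":5},{"slide":[0,0,-6],"turn":0,"grip":6},{"slide":[0,0,-10],"turn":0,"grip":8},{"slide":[0,0,-12],"turn":0,"grip":8},{"slide":[0,0,-12],"turn":0,"grip":8},{"slide":[0,0,-12],"turn":0,"grip":8}]'; python3 -c "
from h import *
from lev import lev
grab('wrist','w10');grab('scene','s10'); lev('wrist','w10',(.598,.2545),.06,((.025,.05),)); lev('scene','s10'); lev('wrist','w10')"; python3 go.py .4465 .0127 .038 -25.4
```

```text
time: 14.8
eef_pos: [0.5973, 0.2545, 0.1272]
tcp_rot: [0.976, -0.218, 0.0, -0.0]
contact_force: [0.3, -0.2, -0.7]
opening: 0.939
finger_force: 0.0
wrist 0.025-0.05 1685 ztop 0.034 rect [598.1 254.3] [30.  49.7] 64.5 circ [598.1 254.1] 28.1
scene 0.016-0.038 181 ztop 0.0356 rect [445.9  11.6] [65.4 73.9] 64.1 circ [444.8  12.9] 47.4
scene 0.05-0.068 227 ztop 0.0654 rect [449.1  12.3] [55.3 56.6] 75.3 circ [449.   13.9] 31.2
0.08 0.098 none
0.128 0.145 none
wrist 0.016-0.038 232 ztop 0.0309 rect [446.7  47.6] [ 5.2 37.7] 70.6 circ [446.3  46.4] 18.9
0.05 0.068 none
0.08 0.098 none
0.128 0.145 none
at [0.596  0.2541 0.1248] yaw -25.22 q [ 0.25  0.33  1.72 -0.    1.09  2.26] op 0.936 slide cm [-3.22 28.19  8.75]
turn about tool z 0.003
```

Filter block is in its tray (598,254, top 34 mm). Now the ring.

```bash
python3 -m inch '[{"slide":[-0.5,4.5,0],"turn":0,"grip":8.5},{"slide":[-1,9,0],"turn":0,"grip":8.5},{"slide":[-1.5,13.5,0],"turn":0,"grip":8.5},{"slide":[-2.1,18,0],"turn":0,"grip":8.5},{"slide":[-2.6,22.5,0],"turn":0,"grip":8.5},{"slide":[-3,26,0],"turn":0,"grip":8.5},{"slide":[-3.2,28.1,0],"turn":0,"grip":8.5},{"slide":[-3.2,28.1,0],"turn":0,"grip":8.5},{"slide":[-3.2,28.1,0],"turn":0,"grip":8.5},{"slide":[-3.2,28.1,2],"turn":0,"grip":8.5},{"slide":[-3.2,28.1,4],"turn":0,"grip":8.5},{"slide":[-3.2,28.1,4],"turn":0,"grip":8.5},{"slide":[-3.2,28.1,4],"turn":0,"grip":8.5}]'; python3 -c "
from h import *
grab('wrist','w11')"; python3 lev.py wrist w11; python3 go.py .447 .0127 .038 -25.4
```

```text
time: 16.2
eef_pos: [0.4486, 0.0147, 0.0864]
tcp_rot: [0.976, -0.218, -0.001, -0.0]
contact_force: [0.3, 0.0, 0.5]
opening: 0.994
finger_force: 0.0
wrist 0.016-0.038 2333 ztop 0.0341 rect [445.5  10.8] [66.3 65.5] 64.4 circ [445.3  10.9] 45.4
wrist 0.05-0.068 4013 ztop 0.0638 rect [447.1  12.4] [56.9 57.1] 73.7 circ [446.7  12.3] 29.1
0.08 0.098 none
wrist 0.128-0.145 775 ztop 0.1439 rect [455.5   9.4] [135.8  12.4] 64.8 circ [456.1   9.1] 67.9
at [0.4492 0.0144 0.0872] yaw -25.16 q [-0.19 -0.04  2.23  0.    0.96  1.82] op 0.996 slide cm [-0.13  0.25  4.92]
turn about tool z 0.004
```

View pics/w11.png

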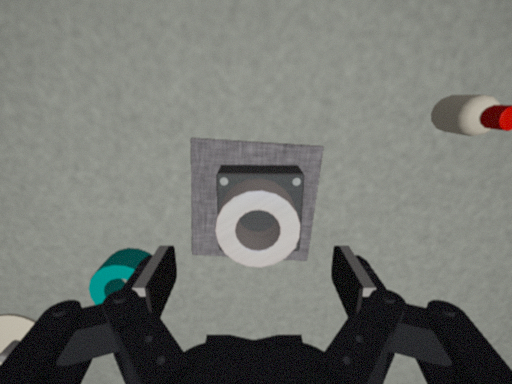

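Bare aluminium ring at (258,229) between the pads, riser squared with the gripper below. Correct 2 mm sideways and grasp.

```bash
python3 -m inch '[{"slide":[-0.1,0.2,1.5],"turn":0,"grip":8.5},{"slide":[-0.1,0.2,3],"turn":0,"grip":8.5},{"slide":[-0.1,0.2,4.2],"turn":0,"grip":8.5},{"slide":[-0.1,0.2,4.8],"turn":0,"grip":8.5},{"slide":[-0.1,0.2,4.8],"turn":0,"grip":7.5},{"slide":[-0.1,0.2,4.8],"turn":0,"grip":6.5},{"slide":[-0.1,0.2,4.8],"turn":0,"grip":5},{"slide":[-0.1,0.2,4.8],"turn":0,"grip":5},{"slide":[-0.1,0.2,4.8],"turn":0,"grip":5},{"slide":[-0.1,0.2,4.8],"turn":0,"grip":5}]'; python3 go.py .447 .0127 .038
```

```text
time: 17.25
eef_pos: [0.4479, 0.0123, 0.04]
tcp_rot: [0.976, -0.218, 0.001, -0.0]
contact_force: [-1.0, -0.3, 5.4]
opening: 0.673
finger_force: 43.1
at [0.4479 0.0123 0.04  ] yaw -25.22 q [-0.2   0.04  2.25 -0.    0.85  1.81] op 0.673 slide cm [-0.1  0.   0.2]
```

```bash
python3 -m inch '[{"slide":[0,0,-0.4],"turn":0,"grip":5},{"slide":[0,0,-2],"turn":0,"grip":5},{"slide":[0,0,-5],"turn":0,"grip":5},{"slide":[0,0,-8],"turn":0,"grip":5},{"slide":[0,0,-8],"turn":0,"grip":5},{"slide":[0,0,-8],"turn":0,"grip":5}]'; python3 go.py .405 .317 .05; python3 -c "
from h import *
grab('scene','s12');grab('side','d12')"; python3 lev.py scene s12 side d12
```

```text
time: 17.85
eef_pos: [0.4468, 0.0125, 0.1189]
tcp_rot: [0.976, -0.218, 0.0, -0.0]
contact_force: [-0.7, -0.7, -1.4]
opening: 0.674
finger_force: 43.1
at [0.4468 0.0125 0.1189] yaw -25.22 q [-0.2  -0.1   2.21  0.    1.03  1.81] op 0.674 slide cm [-16.76 -25.76   6.88]
scene 0.016-0.038 452 ztop 0.0358 rect [447.8  10.3] [65.1 69.3] 65.0 circ [447.1  10.9] 45.6
0.05 0.068 none
0.08 0.098 none
scene 0.128-0.145 270 ztop 0.1437 rect [450.9  12.5] [67.3 63.8] 26.2 circ [452.1  10. ] 41.5
side 0.016-0.038 588 ztop 0.0334 rect [445.4  13.2] [67.6 67.1] 65.0 circ [445.5  14.3] 45.0
0.05 0.068 none
0.08 0.098 none
side 0.128-0.145 235 ztop 0.1416 rect [443.3  20.6] [79.6 46.9] 54.7 circ [446.8  18.1] 39.8
```

```bash
python3 -m inch '[{"slide":[-2.4,-3.7,0],"turn":0,"grip":5},{"slide":[-4.8,-7.4,0],"turn":0,"grip":5},{"slide":[-7.2,-11.1,0],"turn":0,"grip":5},{"slide":[-9.6,-14.8,0],"turn":0,"grip":5},{"slide":[-12,-18.5,0],"turn":0,"grip":5},{"slide":[-14.4,-22.1,0],"turn":0,"grip":5},{"slide":[-16.1,-24.7,0],"turn":0,"grip":5},{"slide":[-16.8,-25.8,0],"turn":0,"grip":5},{"slide":[-16.8,-25.8,0],"turn":0,"grip":5},{"slide":[-16.8,-25.8,3],"turn":0,"grip":5},{"slide":[-16.8,-25.8,5.5],"turn":0,"grip":5},{"slide":[-16.8,-25.8,6],"turn":0,"grip":5},{"slide":[-16.8,-25.8,6],"turn":0,"grip":5},{"slide":[-16.8,-25.8,6],"turn":0,"grip":5}]'; python3 go.py .405 .317 .01; python3 -c "
from h import *
grab('wrist','w13')"
```

```text
time: 19.35
eef_pos: [0.4058, 0.3171, 0.0598]
tcp_rot: [0.976, -0.219, 0.001, -0.0]
contact_force: [-0.2, 0.0, -1.0]
opening: 0.667
finger_force: 43.3
at [0.4058 0.3171 0.0598] yaw -25.28 q [ 0.47  0.15  2.08 -0.    0.91  2.48] op 0.667 slide cm [-0.07  0.05  4.98]
```

View pics/w13.png

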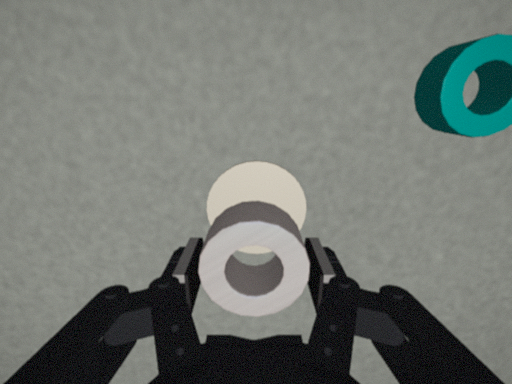

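Wrist view: disc columns 207–307, top row 161, widest about row 208; ring top outer columns 198–310. Check offset by rays.

```bash
python3 - <<'E'
from h import *
from lev import lev
im=cv2.imread('pics/w13.png'); h=cv2.cvtColor(im,cv2.COLOR_BGR2HSV)
P=pts('wrist','w13'); m=(np.hypot(P[...,0]-.405,P[...,1]-.317)<.06)&(P[...,2]<.01)&(im.min(2)>140)
m[:, :]&=np.mgrid[:384,:512][0]<225
c=max(cv2.findContours(m.astype(np.uint8),0,1)[0],key=cv2.contourArea)[:,0]; c=c[c[:,1]<212]
W=np.array([onz('wrist','w13',u,v,.003)[:2]*1000 for u,v in c]); k=np.hypot(*(W-[405,317]).T)>33;W=W[k]
s=np.linalg.lstsq(np.c_[2*W,np.ones(len(W))],(W**2).sum(1),rcond=None)[0];print(len(W),s[:2],np.sqrt(s[2]+s[:2]@s[:2]))
lev('wrist','w13',(.405,.317),.031,((.07,.09),))
E
```

```text
162 [404.23428562 316.05801286] 40.153670847090865
wrist 0.07-0.09 7115 ztop 0.0835 rect [405.2 317.1] [57.6 57.6] 22.2 circ [406.1 316.8] 30.8
```

```bash
python3 -m inch '[{"slide":[-0.1,0,1.5],"turn":0,"grip":5},{"slide":[-0.1,0,3],"turn":0,"grip":5},{"slide":[-0.1,0,4],"turn":0,"grip":5},{"slide":[-0.1,0,4.5],"turn":0,"grip":5},{"slide":[-0.1,0,4.7],"turn":0,"grip":5},{"slide":[-0.1,0,4.8],"turn":0,"grip":5},{"slide":[-0.1,0,4.9],"turn":0,"grip":5},{"slide":[-0.1,0,4.9],"turn":0,"grip":5}]'; python3 -m inch '[{"slide":[0,0,0.05],"turn":0,"grip":5},{"slide":[0,0,0.1],"turn":0,"grip":5},{"slide":[0,0,0.1],"turn":0,"grip":5}]'
```

```text
time: 20.2
eef_pos: [0.4042, 0.3181, 0.0102]
tcp_rot: [0.976, -0.218, 0.0, -0.0]
contact_force: [-1.5, 0.3, -1.0]
opening: 0.675
finger_force: 43.3
time: 20.5
eef_pos: [0.4042, 0.3181, 0.0101]
tcp_rot: [0.976, -0.218, -0.0, 0.0]
contact_force: [-2.9, -2.8, 6.5]
opening: 0.671
finger_force: 43.9
```

Contact at the expected height; release, rise, check.

```bash
python3 -m inch '[{"slide":[0,0,0],"turn":0,"grip":6.3},{"slide":[0,0,0],"turn":0,"grip":7.2},{"slide":[0,0,0],"turn":0,"grip":8},{"slide":[0,0,0],"turn":0,"grip":8.5},{"slide":[0,0,-0.5],"turn":0,"grip":8.5},{"slide":[0,0,-2],"turn":0,"grip":8.5},{"slide":[0,0,-5],"turn":0,"grip":8.5},{"slide":[0,0,-8.5],"turn":0,"grip":8.5},{"slide":[0,0,-9],"turn":0,"grip":8.5},{"slide":[0,0,-9],"turn":0,"grip":8.5},{"slide":[0,0,-9],"turn":0,"grip":8.5}]'; python3 -c "
from h import *
from lev import lev
grab('wrist','w14'); lev('wrist','w14',(.405,.317),.045,((.024,.05),))"; python3 go.py .4455 .0115 .01 -25.5
```

```text
time: 21.6
eef_pos: [0.4031, 0.3175, 0.0978]
tcp_rot: [0.976, -0.218, -0.001, 0.001]
contact_force: [0.4, 0.5, -0.4]
opening: 0.994
finger_force: 0.0
wrist 0.024-0.05 2774 ztop 0.0339 rect [404.1 318.2] [57. 57.] 58.5 circ [404.  318.2] 28.9
at [0.4028 0.3173 0.0972] yaw -25.23 q [0.47 0.09 2.07 0.   0.99 2.48] op 0.999 slide cm [16.91 25.83  8.75]
turn about tool z 0.005
```

Ring is seated (404,318, top 34 mm). Over to the riser.

```bash
python3 -m inch '[{"slide":[2.6,4,0],"turn":0,"grip":8.54},{"slide":[5.2,8,0],"turn":0,"grip":8.54},{"slide":[7.8,12,0],"turn":0,"grip":8.54},{"slide":[10.4,16,0],"turn":0,"grip":8.54},{"slide":[13,20,0],"turn":0,"grip":8.54},{"slide":[15.4,23.8,0],"turn":0,"grip":8.54},{"slide":[16.8,26,0],"turn":0,"grip":8.54},{"slide":[16.8,26,0],"turn":0,"grip":8.54},{"slide":[16.8,26,2],"turn":0,"grip":8.54},{"slide":[16.8,26,4],"turn":0,"grip":8.54},{"slide":[16.8,26,4],"turn":0,"grip":8.54},{"slide":[16.8,26,4],"turn":0,"grip":8.54}]'; python3 -c "
from h import *
from lev import lev
grab('wrist','w15'); lev('wrist','w15',zs=((.016,.038),))"; python3 go.py .4455 .0113 .01 -25.5
```

```text
time: 22.85
eef_pos: [0.4441, 0.0121, 0.058]
tcp_rot: [0.976, -0.218, -0.001, -0.0]
contact_force: [0.3, -0.4, -0.1]
opening: 1.002
finger_force: 0.0
wrist 0.016-0.038 8701 ztop 0.0339 rect [445.1  11.2] [66.2 66.5] 64.6 circ [445.6  11. ] 45.3
at [0.445  0.0118 0.0589] yaw -25.17 q [-0.2   0.    2.25  0.    0.89  1.81] op 1.0 slide cm [0.07 0.02 4.89]
turn about tool z 0.006
```

View pics/w15.png

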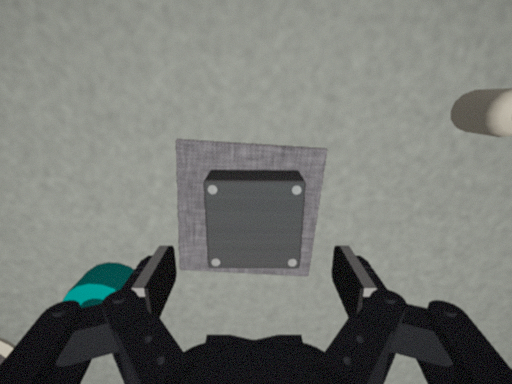

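Riser (255,222) is square between the pads. Lower, close at 60 N, lift.

```bash
python3 -m inch '[{"slide":[0.1,0,1.5],"turn":0,"grip":8.54},{"slide":[0.1,0,3],"turn":0,"grip":8.54},{"slide":[0.1,0,4.2],"turn":0,"grip":8.54},{"slide":[0.1,0,4.8],"turn":0,"grip":8.54},{"slide":[0.1,0,4.8],"turn":0,"grip":7.5},{"slide":[0.1,0,4.8],"turn":0,"grip":6.5},{"slide":[0.1,0,4.8],"turn":0,"grip":5.8},{"slide":[0.1,0,4.8],"turn":0,"grip":5.8},{"slide":[0.1,0,4.8],"turn":0,"grip":5.8},{"slide":[0.1,0,4.8],"turn":0,"grip":5.8},{"slide":[0.1,0,4.3],"turn":0,"grip":5.8},{"slide":[0.1,0,2],"turn":0,"grip":5.8},{"slide":[0.1,0,-2],"turn":0,"grip":5.8},{"slide":[0.1,0,-5],"turn":0,"grip":5.8},{"slide":[0.1,0,-5],"turn":0,"grip":5.8},{"slide":[0.1,0,-5],"turn":0,"grip":5.8}]' 60; python3 go.py .5705 -.2735 .05 -5; python3 -c "
from h import *
from lev import lev
grab('wrist','w16'); P=pts('wrist','w16')
lev('wrist','w16',(.445,.011),.05,((.11,.145),))
for n,f,b in(('scene','s0',(110,240,195,305)),('side','d0',(190,158,255,192))):
    a,t,c,d=b; im=cv2.imread(f'pics/{f}.png')[t:d,a:c]; m=(im.min(2)>140).astype(np.uint8)
    k=max(cv2.findContours(m,0,1)[0],key=cv2.contourArea)[:,0]+[a,t]
    print(cv2.minAreaRect(np.array([onz(n,f,u,v,.006)[:2]*1000 for u,v in k],np.float32)))"
```

```text
time: 24.5
eef_pos: [0.4453, 0.0107, 0.108]
tcp_rot: [0.976, -0.218, -0.0, 0.0]
contact_force: [-0.2, -0.3, -4.6]
opening: 0.756
finger_force: 68.9
at [0.4453 0.0107 0.108 ] yaw -25.23 q [-0.2  -0.09  2.22 -0.    1.01  1.81] op 0.756 slide cm [23.44 20.38  5.79]
turn about tool z -0.353
wrist 0.11-0.145 15737 ztop 0.1306 rect [444.1  11.2] [92.1 66.8] 64.7 circ [445.3  10.6] 46.6
((571.1026611328125, -274.7724609375), (95.04944610595703, 94.50006866455078), 84.92571258544922)
((573.1077270507812, -272.0670471191406), (89.99097442626953, 94.69828796386719), 85.19325256347656)
```

```bash
python3 -m inch '[{"slide":[3,2.6,0],"turn":-0.05,"grip":5.8},{"slide":[6,5.2,0],"turn":-0.1,"grip":5.8},{"slide":[9,7.8,0],"turn":-0.15,"grip":5.8},{"slide":[12,10.4,0],"turn":-0.2,"grip":5.8},{"slide":[15,13,0],"turn":-0.25,"grip":5.8},{"slide":[18,15.6,0],"turn":-0.3,"grip":5.8},{"slide":[21,18.2,0],"turn":-0.35,"grip":5.8},{"slide":[23,20,0],"turn":-0.353,"grip":5.8},{"slide":[23.5,20.4,0],"turn":-0.353,"grip":5.8},{"slide":[23.5,20.4,2],"turn":-0.353,"grip":5.8},{"slide":[23.5,20.4,4.5],"turn":-0.353,"grip":5.8},{"slide":[23.5,20.4,5.5],"turn":-0.353,"grip":5.8},{"slide":[23.5,20.4,5.5],"turn":-0.353,"grip":5.8},{"slide":[23.5,20.4,5.5],"turn":-0.353,"grip":5.8}]'; python3 go.py .5715 -.274 .0105 -5; python3 -c "
from h import *
grab('wrist','w17')"
```

```text
time: 25.95
eef_pos: [0.5714, -0.2734, 0.0533]
tcp_rot: [0.999, -0.043, -0.0, -0.0]
contact_force: [-0.3, -1.0, -3.4]
opening: 0.753
finger_force: 68.7
at [ 0.5714 -0.2734  0.0533] yaw -4.98 q [-0.61  0.39  1.79  0.    0.96  1.05] op 0.753 slide cm [0.01 0.06 4.28]
turn about tool z 0.0
```

View pics/w17.png

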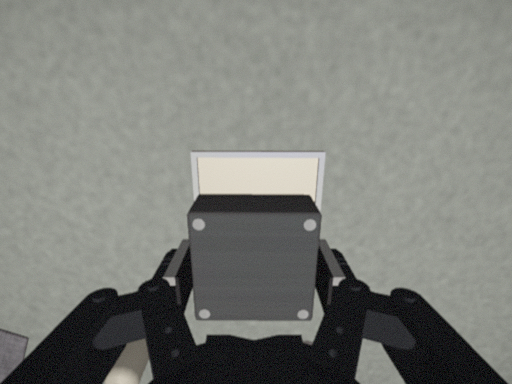

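Tray's far edge at row 152, columns 191–325, parallel to the riser. Check the centre by rays.

```bash
python3 -c "
from h import *
a,b=[onz('wrist','w17',u,152,.006)[:2] for u in(191,325)]; e=b-a; n=np.array([e[1],-e[0]])/np.linalg.norm(e)
m=(a+b)/2; print(a,b,np.linalg.norm(e),[m+n*.047,m-n*.047],np.degrees(np.arctan2(e[1],e[0])))"
```

```text
[ 0.62271092 -0.23435369] [ 0.61460931 -0.32745764] 0.09345577443811591 [array([ 0.57183705, -0.27683128]), array([ 0.66548318, -0.28498006])] -94.9731671765743
```

```bash
python3 -m inch '[{"slide":[0,0.2,1.5],"turn":0,"grip":5.8},{"slide":[0,0.2,3],"turn":0,"grip":5.8},{"slide":[0,0.2,3.7],"turn":0,"grip":5.8},{"slide":[0,0.2,4],"turn":0,"grip":5.8},{"slide":[0,0.2,4.1],"turn":0,"grip":5.8},{"slide":[0,0.2,4.2],"turn":0,"grip":5.8},{"slide":[0,0.2,4.2],"turn":0,"grip":5.8}]'; python3 -m inch '[{"slide":[0,0,0.05],"turn":0,"grip":5.8},{"slide":[0,0,0.1],"turn":0,"grip":5.8},{"slide":[0,0,0.1],"turn":0,"grip":5.8}]'
```

```text
time: 26.7
eef_pos: [0.5718, -0.2762, 0.0121]
tcp_rot: [0.999, -0.044, 0.0, 0.0]
contact_force: [0.4, 0.1, -4.3]
opening: 0.755
finger_force: 68.8
time: 27.0
eef_pos: [0.5719, -0.2762, 0.0118]
tcp_rot: [0.999, -0.044, 0.0, 0.0]
contact_force: [-1.8, 0.5, 0.8]
opening: 0.752
finger_force: 69.3
```

```bash
python3 -m inch '[{"slide":[0,0,0.05],"turn":0,"grip":5.8},{"slide":[0,0,0.05],"turn":0,"grip":5.8}]'; python3 -m inch '[{"slide":[0,0,0],"turn":0,"grip":7},{"slide":[0,0,0],"turn":0,"grip":7.8},{"slide":[0,0,0],"turn":0,"grip":8.54},{"slide":[0,0,0],"turn":0,"grip":8.54},{"slide":[0,0,-0.5],"turn":0,"grip":8.54},{"slide":[0,0,-2],"turn":0,"grip":8.54},{"slide":[0,0,-5],"turn":0,"grip":8.54},{"slide":[0,0,-9],"turn":0,"grip":8.54},{"slide":[0,0,-12],"turn":0,"grip":8.54},{"slide":[0,0,-12],"turn":0,"grip":8.54},{"slide":[0,0,-12],"turn":0,"grip":8.54}]'; python3 - <<'E'
from h import *
from lev import lev
grab('wrist','w18');grab('scene','s18');grab('side','d18')
for n,f in(('wrist','w18'),('scene','s18'),('side','d18')):
    print(n)
    for c,z in(((.5717,-.2755),(.02,.05)),((.4123,-.3045),(.036,.055)),((.598,.2545),(.022,.05)),((.405,.317),(.022,.05)),((.65,.003),(.04,.06)),((.454,-.155),(.05,.07))):
        lev(n,f,c,.055,(z,))
E
```

```text
time: 27.2
eef_pos: [0.5719, -0.2762, 0.0118]
tcp_rot: [0.999, -0.044, 0.0, 0.0]
contact_force: [-2.9, 1.4, 6.4]
opening: 0.752
finger_force: 69.9
time: 28.3
eef_pos: [0.5722, -0.2764, 0.1326]
tcp_rot: [0.999, -0.044, 0.002, 0.001]
contact_force: [-0.2, 0.1, 0.1]
opening: 1.0
finger_force: 0.0
wrist
wrist 0.02-0.05 4673 ztop 0.0339 rect [ 571.1 -276.5] [66.1 65.5] 84.8 circ [ 570.6 -276.4] 45.7
wrist 0.036-0.055 149 ztop 0.0453 rect [ 416.9 -304.3] [11.7 18.3] 9.0 circ [ 414.3 -304.5] 9.5
0.022 0.05 none
0.022 0.05 none
0.04 0.06 none
0.05 0.07 none
scene
scene 0.02-0.05 758 ztop 0.0353 rect [ 571.5 -275.8] [65.9 69.8] 84.3 circ [ 572.1 -275.7] 45.6
scene 0.036-0.055 23 ztop 0.0471 rect [ 416.7 -300.6] [ 8.5 18.8] 79.6 circ [ 416.7 -300.8] 9.7
scene 0.022-0.05 177 ztop 0.0355 rect [599.3 253.7] [29.5 54.3] 65.6 circ [599.6 254.7] 28.0
scene 0.022-0.05 180 ztop 0.0358 rect [405.7 317.7] [56.8 58.6] 27.2 circ [405.1 319.3] 32.5
scene 0.04-0.06 175 ztop 0.0523 rect [650.4   4.4] [35.6 35.5] 28.2 circ [649.5   2.8] 20.3
scene 0.05-0.07 29 ztop 0.0619 rect [ 450.9 -155. ] [11.5 14.2] 72.5 circ [ 450.1 -155.8] 8.1
side
side 0.02-0.05 295 ztop 0.0331 rect [ 571.5 -274.6] [69.  66.3] 85.1 circ [ 572.  -274.4] 44.7
side 0.036-0.055 21 ztop 0.045 rect [ 414.1 -303.8] [13.1 16.7] 58.8 circ [ 413.3 -304.3] 8.8
side 0.022-0.05 437 ztop 0.0333 rect [597.8 256.1] [30.7 50.7] 63.5 circ [597.9 255.8] 28.0
side 0.022-0.05 703 ztop 0.0336 rect [403.7 320. ] [56.2 57.2] 19.0 circ [403.6 319.4] 29.4
side 0.04-0.06 147 ztop 0.0502 rect [649.3   6.1] [35.2 36.9] 3.4 circ [648.7   6.1] 19.7
side 0.05-0.07 25 ztop 0.0592 rect [ 449. -155.] [15.7 13.2] 69.8 circ [ 448.9 -155.4] 8.9
```

View pics/s18.png

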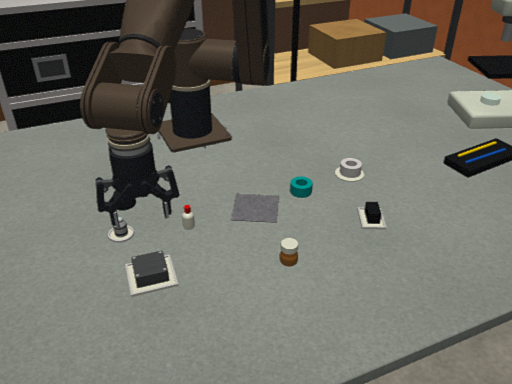

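All four parts sit in their places: objective (121,230), riser (151,270), ring (350,170), block (372,213). Jar and dropper are unmoved and the arm is clear. Hand in.

```bash
python3 -c "
from plant import ctrl
print(ctrl.sign_off())"
```

```text
the job is handed in; nothing more can be done
None
```

I took the stack down in order and handed the job in at about 28 s robot time: the last measurements put all four parts upright, flat and centred in their places, with the jar and dropper where they stood; the hand-in returned no verdict.

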